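Set the lot-colour wheel to red

ROBOT

A 6-joint arm with a two-finger parallel gripper is mounted at the origin on the work surface. World frame = base frame: x ahead of the robot, y to its left, z up, the work surface at z = 0. Lengths are in m, angles in rad, forces in N, time in s.
With the tool pointing down it reaches from about 0.325 to 0.925 m from the base axis. Payload 3.1 kg.
Tool frame: the origin (TCP) lies on the centre line of the jaws, within the pads' length; the fingertips stand 8 mm ahead of it and the grasp point (between the pads) lies 11 mm behind it; z points along the fingers, y is the direction in which the jaws open and shut (so a half turn about z gives the same grasp; the last joint's range is limited). The gripper opens to 85 mm and grips with 20 to 120 N. Pads are 22 mm wide; open, the fingers measure 114 mm over their backs; the gripper's body (76 mm by 85 mm) begins 54 mm behind the grasp point. The pads swing forward as they close: fully open they stand 13 mm farther back than shut.
Start: joints at [-1.22, 0.217, 1.613, -0, 1.311, -0.112], TCP at [0.279, -0.559, 0.239] pointing down, gripper open.
Joint ranges: [-2.75, 2.75], [-0.78, 2.1], [0.31, 2.55], [-1.13, 4.27], [0.13, 2.63], [-2.58, 2.58]. Speed limits (rad/s): [2.79, 2.79, 3.14, 3.14, 3.14, 3.14].

INTERFACE

Orientations are given as a 3x3 rotation matrix whose columns are the frame's x, y, z axes.
In Python, from station import arm gives the robot as it stands.
- The arm moves only by the tool carry_out, never from a script. Its argument "commands" is a list of rows, each a list of 7 numbers: the shift along the tool's x, y, z each as a share of 0.025 m, from -1 to 1, then the turn, a rotation vector about the tool's x, y, z each as a share of 0.15 rad, from -1 to 1, then the closure, from 0 (fully open) to 1 (shut). In form: [[dx, dy, dz, rx, ry, rz, fingers], ...]. A call has exactly 10 rows; each row shifts and turns the commanded pose from where the row before left it, along the tool's axes as they then stand; what a row does not reach is not made up. A row lasts 1/10 s, in which the tool goes at most 50 mm and 8.59 degrees, less where a joint would pass 70% of its speed; a pose out of reach is approached as far as the arm can. A call with a number of a shift or a turn outside -1 to 1 is refused whole. A call with a gripper value outside its range is refused whole. The fingers move at their own pace and stop on an object; "newtons" is the grip in N (left out, the last holds). Time passes only in rows, so rows that do not move let the fingers close, or fill a call up. It gives the time, the measured TCP pose, the force and the opening at its end, in the units of the state.
- arm.get_state(): the state, without advancing time (a new reading comes with each control period).
- arm.read_camera(name): name is "scene" or "top" or "wrist"; returns the picture (384x512x3 uint8, red, green, blue); there is no depth.
- arm.camera_model(name): a dict with "fx", "fy", "cx", "cy" (pixels), "rvec" (rotation vector, rad) and "tvec" (3), from world to camera coordinates, as OpenCV has them; the wrist camera has in their place "T_tool_cam" (4x4, takes a point from camera to tool coordinates, whose origin is the TCP and whose axes are the flange's). Camera axes: x right, y down, z forward; pixel columns grow to the right and rows downward; lengths in m; the calibration is good to about 2 mm. A picture is of the moment at which its call begins: read the wrist's pose just before it. camera_model takes no time and is no camera call.
- arm.job_done(): hands the job in, once; it reports no verdict.
Trained networks look in the newest picture that a camera, given by its name, has taken for a name from the list of things; names that differ only in an ending like _2 or _b are one class to them, and where a whole thing is asked for, a point or a joint stands for the part that bears it (a point fixed in the world has none). Each returns a list of dicts, best first, with "conf" (0 to 1); they miss things now and then, are a little off and sometimes report something else, mostly with a low value. They report only what shows in the picture. A call takes as long as a camera call.
- arm.trace(thing, camera): "mask" (384x512 bool, what is visible of it) and "uv" ([column, row] in pixels, amid what is visible of it).
The state is a dict: "t": time; "q": joint angles; "qvel": joint speeds; "joint_efforts": joint torques, N m; "ee_pos": TCP position; "tcp_rot": TCP orientation; "ft_force": force on the tool from outside, world axes, zero at the start; "moment": the same for the moment, N m; "finger_gap": finger opening in m.
Only numpy, scipy, OpenCV 4.12 (cv2) and the standard library are available. Lean on these libraries where they do the work, as an engineer would, in place of code of your own. Each camera call takes 0.05 s, during which the arm holds its last target.

TASK

Slide the guard on the lot-colour station open, turn the sprung colour wheel under it by dragging a fingertip on its face until the red sector fills the little window, then slide the guard fully shut again and let go. Press on the wheel just firmly enough to drag it round (never more than 15 N), and leave the jars, the lids and the spatula where they are.

Things in the scene. Friction and masses are not known exactly. Their poses are not given: they have to be found in the camera images.
- station: Fixed white housing of the lot-colour station, 66 mm tall. Origin on the table under the wheel's axis. x points from its front edge (robot side) to the window side, y along the guard's opening direction, z up. It reaches from x -115 to +115 mm and from y -115 to +285 mm
- wheel_axis (a point): On the colour wheel's vertical axis, level with the station's top face; axes as the station's. The wheel: a smooth level disc, 180 mm diameter, with eight 45-degree sectors: red, then counter-clockwise from above white, blue, yellow, black, green, grey, white. It cannot be pinched: drag a fingertip pressed on its face
- opening (a point): Centre of the finger opening under the guard, level with the top face: 85 mm along the station's x (from -105 to -20 mm) by 205 mm along y. With the guard fully open the front half of the wheel lies bare in it (the guard then keeps only y above +90 mm from the axis covered). The wheel's face is sunk 11 to 29 mm below this point: the height differs from unit to unit and must be found by feel
- window (a point): Centre of the window in the station's top face, level with that face, 68 mm from the wheel's axis along the station's +x; a black-framed opening 36 mm (along x) by 26 mm (along y) through which one sector of the wheel shows
- guard_grip (a point): Centre of the guard's black grip: a block 16 mm thick along the station's y, 40 mm along x, 30 mm tall. Pinch it across the 16 mm or push it along y. It stands in the middle of the guard's aluminium plate (84 mm along x, 190 mm along y), whose upper face is 15 mm below this point and 2.5 mm below the station's top face
- guard (a joint): How far the guard is open, m: 0 fully shut (its start), 0.195 fully open; stops at both ends. Opens along the station's +y, with about 2.5 N of friction, and stays where it is left
- wheel (a joint): Wheel angle, rad, counter-clockwise from above; stays where left. Red is centred in the window at 0 and at 6.283 and fills it within 0.135 rad of either. Starts at 0.9 to 5.38, stops at -0.7 and 6.98. Stiff to turn (0.25 N m). Sprung: yields 1 mm per 8 N, bottoms at 6 mm. About 62 mm from the axis press 10 to 12 N to turn it: a light touch slips, over 15 N (total contact force) damages it
- jar_a: closed glass sauce jar, 64 mm diameter, 90 mm tall, amber with red label and white cap, standing; a bystander that must stay where it is. Origin at the centre of its underside
- jar_b: closed glass sauce jar, 64 mm diameter, 90 mm tall, amber with red label and white cap, standing; a bystander that must stay where it is. Origin at the centre of its underside
- jar_c: closed glass sauce jar, 64 mm diameter, 90 mm tall, amber with red label and white cap, standing; a bystander that must stay where it is. Origin at the centre of its underside
- lid_a: white jar lid, 64 mm diameter, 12 mm thick, lying on the station's top beside the window; a bystander. Origin at the centre of its underside
- lid_b: brass-coloured jar lid, 64 mm diameter, 12 mm thick, lying on the station's top on the other side of the window; a bystander. Origin at the centre of its underside
- spatula: spatula lying on the table to the left of the station; a bystander

How it is judged:
By the outcome, as a careful person would: the job done as asked, in the order asked, and still so for the second after the job is handed in, with the robot touching nothing.
It also fails if it takes over 72 s, if anything falls off the work surface, if the arm or the gripper's body presses on something with over 40 N, if the wrist force passes 120 N, or if a joint passes its speed limit or range.

## Working session

There is one attempt and no reset: what is moved stays moved. The work goes in short steps, Python scripts to look and compute and a tool call to move; the robot and the scene stay as the last step left them, time stands still between calls to the robot, and variables do not carry over. Pictures are saved under pics/ and viewed, and the job is handed in when it is done.

Besides the shell and the picture viewer there is one more tool, called after "Call:" as a command line: name --pt "numbers of a row" for each row, then --argument value for the rest. carry_out: Moves the arm, as the interface text tells. Its arguments: {"type":"object","properties":{"commands":{"type":"array","items":{"type":"array","items":{"type":"number"}}},"newtons":{"type":"number"}},"required":["commands"]}

```bash
ls; mkdir -p pics
python3 - <<'E'
from station import arm
import cv2,numpy as np
s=arm.get_state();print({k:np.round(v,3).tolist() for k,v in s.items()})
for c in("scene","top","wrist"):
    cv2.imwrite(f"pics/{c}0.png",arm.read_camera(c)[:,:,::-1]);print(c,arm.camera_model(c))
E
```

```text
pics
{'t': 0.0, 'q': [-1.22, 0.218, 1.615, 0.0, 1.311, -0.112], 'qvel': [0.001, 0.0, -0.001, 0.001, -0.001, -0.001], 'joint_efforts': [0.001, -39.685, -30.385, -0.0, 0.01, 0.0], 'ee_pos': [0.279, -0.559, 0.238], 'tcp_rot': [[0.895, 0.446, -0.001], [0.446, -0.895, 0.002], [0.0, -0.002, -1.0]], 'ft_force': [-0.927, -0.396, 0.689], 'moment': [0.029, 0.065, 0.001], 'finger_gap': 0.085}
scene {'fx': 396.1412813436657, 'fy': 396.1412813436657, 'cx': 256.90410279231094, 'cy': 194.13421171665894, 'rvec': array([ 1.82167556,  1.63698536, -0.66868295]), 'tvec': array([-0.14889082, -0.38041284,  1.71210957])}
top {'fx': 417.34497643909884, 'fy': 417.34497643909884, 'cx': 257.00993860456657, 'cy': 191.55791770881382, 'rvec': array([ 2.13964093, -2.15420105,  0.13593706]), 'tvec': array([0.06982718, 0.61593048, 1.06301568])}
wrist {'fx': 290.9091567228115, 'fy': 290.9091567228115, 'cx': 252.75121098553058, 'cy': 193.17280922350383, 'T_tool_cam': array([[-1.16272428e-03, -9.64945233e-01, -2.62448748e-01,
         6.48734846e-02],
       [ 9.99999162e-01, -1.27148266e-03,  2.44572794e-04,
        -1.12689792e-04],
       [-5.69698383e-04, -2.62448243e-01,  9.64945903e-01,
        -1.34465958e-01],
       [ 0.00000000e+00,  0.00000000e+00,  0.00000000e+00,
         1.00000000e+00]])}
```

View pics/scene0.png

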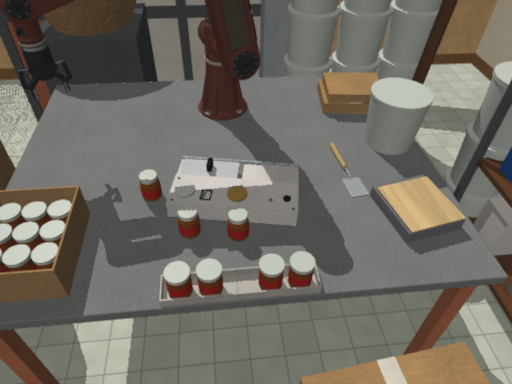

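View pics/top0.png

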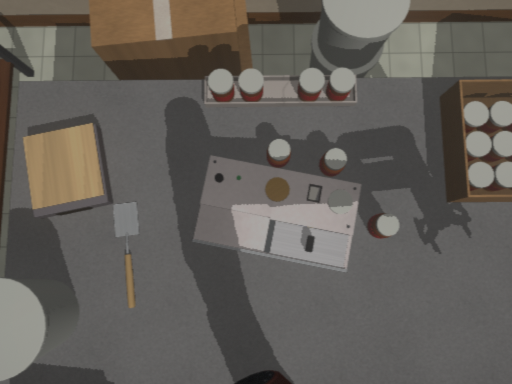

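Run:
```python
from station import arm
import numpy as np,cv2
for n in("station","guard_grip","window","lid_a","jar_a","wheel_axis","spatula","guard","wheel"):
    try:
        for d in arm.trace(n,"top")[:3]:
            m=d["mask"].astype(np.uint8);r=cv2.minAreaRect(cv2.findNonZero(m))
            print(n,round(d["conf"],2),np.round(d["uv"],1),m.sum(),np.round(cv2.boxPoints(r)).tolist())
    except Exception as e: print(n,e)
print(arm.get_state()["t"])
```

```text
station 0.89 [271.6 219.1] 12618 [[193.0, 242.0], [210.0, 153.0], [363.0, 183.0], [346.0, 272.0]]
station 0.59 [384.3 226.8] 625 [[369.0, 213.0], [399.0, 213.0], [399.0, 237.0], [369.0, 237.0]]
guard_grip 0.56 [304.3 240.5] 2520 [[269.0, 254.0], [275.0, 220.0], [350.0, 233.0], [344.0, 267.0]]
guard_grip 0.47 [274.6 217.4] 12736 [[192.0, 242.0], [210.0, 153.0], [363.0, 184.0], [345.0, 273.0]]
window 0.58 [269.8 217.5] 12625 [[193.0, 242.0], [210.0, 154.0], [363.0, 184.0], [346.0, 272.0]]
lid_a 0.98 [282.1 186.7] 441 [[267.0, 177.0], [289.0, 177.0], [289.0, 200.0], [267.0, 200.0]]
lid_a 0.96 [338.9 203.5] 486 [[328.0, 189.0], [352.0, 189.0], [352.0, 213.0], [328.0, 213.0]]
lid_a 0.19 [269.4 216.7] 12858 [[192.0, 242.0], [210.0, 153.0], [364.0, 184.0], [346.0, 273.0]]
jar_a 0.86 [332.8 159. ] 565 [[314.0, 164.0], [335.0, 144.0], [351.0, 160.0], [331.0, 181.0]]
jar_a 0.7 [282.3 149. ] 541 [[267.0, 139.0], [290.0, 139.0], [290.0, 167.0], [267.0, 167.0]]
jar_a 0.65 [383.  226.3] 631 [[368.0, 213.0], [399.0, 213.0], [399.0, 237.0], [368.0, 237.0]]
wheel_axis 0.71 [276.  214.5] 12891 [[192.0, 243.0], [209.0, 154.0], [363.0, 184.0], [346.0, 273.0]]
spatula 0.67 [128.7 228.5] 1196 [[113.0, 203.0], [137.0, 201.0], [145.0, 306.0], [121.0, 308.0]]
guard 0.63 [306.8 244.4] 2444 [[269.0, 253.0], [276.0, 220.0], [349.0, 235.0], [343.0, 267.0]]
wheel 0.45 [314.7 193.6] 124 [[308.0, 198.0], [311.0, 185.0], [321.0, 188.0], [318.0, 200.0]]
0.6
```

```bash
cat > h.py <<'E'
from station import arm
import cv2,numpy as np
from scipy.optimize import least_squares
def proj(c,P):
    m=arm.camera_model(c);K=np.array([[m["fx"],0,m["cx"]],[0,m["fy"],m["cy"]],[0,0,1.]])
    return cv2.projectPoints(np.float64(P).reshape(-1,1,3),m["rvec"],m["tvec"],K,None)[0][:,0]
def unproj(c,uv,z):
    m=arm.camera_model(c);R=cv2.Rodrigues(m["rvec"])[0]
    uv=np.atleast_2d(uv);d=np.c_[(uv[:,0]-m["cx"])/m["fx"],(uv[:,1]-m["cy"])/m["fy"],np.ones(len(uv))]@R
    o=-R.T@m["tvec"];return o+d*((z-o[2])/d[:,2])[:,None]
def wcam(uv,z,pos,rot):
    m=arm.camera_model("wrist");T=m["T_tool_cam"];uv=np.atleast_2d(uv)
    d=np.c_[(uv[:,0]-m["cx"])/m["fx"],(uv[:,1]-m["cy"])/m["fy"],np.ones(len(uv))]@T[:3,:3].T@np.array(rot).T
    o=np.array(pos)+np.array(rot)@T[:3,3];return o+d*((z-o[2])/d[:,2])[:,None]
def wproj(P,pos,rot):
    m=arm.camera_model("wrist");T=m["T_tool_cam"];P=np.atleast_2d(P)
    p=((P-pos)@np.array(rot)-T[:3,3])@T[:3,:3];return np.c_[m["fx"]*p[:,0]/p[:,2]+m["cx"],m["fy"]*p[:,1]/p[:,2]+m["cy"]]
E
python3 - <<'E'
import cv2
a=cv2.imread("pics/top0.png")[140:280,185:375];cv2.imwrite("pics/z0.png",cv2.resize(a,None,fx=4.2,fy=4.2,interpolation=cv2.INTER_CUBIC))
E
```

```text
(no output)
```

View pics/z0.png

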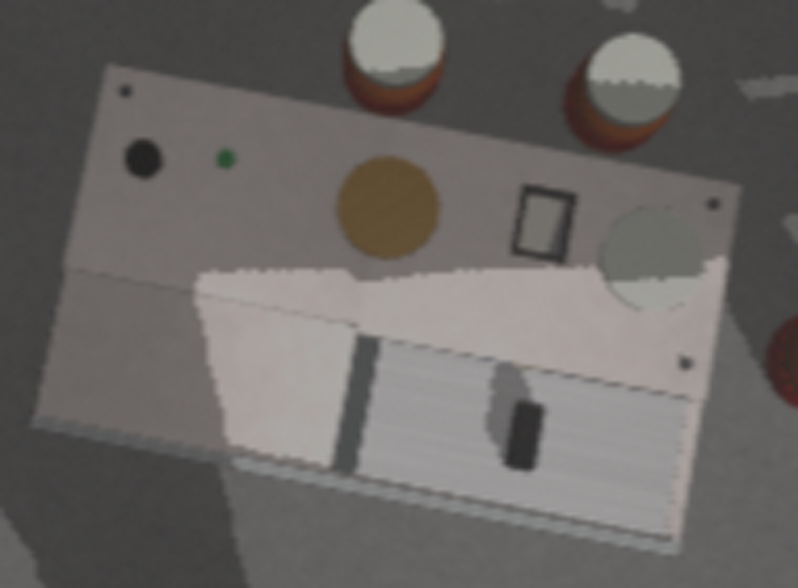

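View pics/wrist0.png

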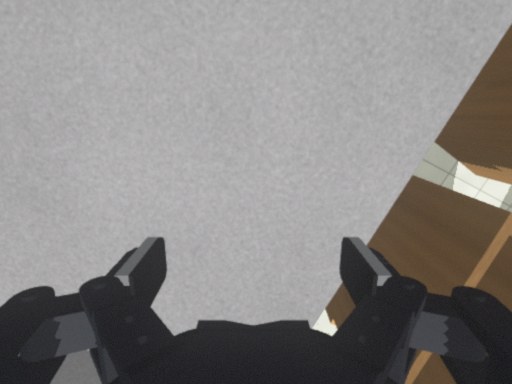

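```bash
cat > fit.py <<'E'
from h import *
L=[((.115,.285,.066),(107,65)),((.115,-.115,.066),(740,185)),((.068,0,.066),(544,223)),((-.0625,-.01,.066+.0125+.015),(529,402+33)),
((-.0205,.085,.0635),(380,338)),((-.1045,.085,.0635),(357,474)),((-.0205,-.105,.0635),(694,398)),((-.1045,-.105,.0635),(673,532))]
P=np.array([l[0] for l in L]);uv=np.array([l[1] for l in L])/4.2+[185,140]-.5+.5/4.2
def W(p,P):
    c,s=np.cos(p[2]),np.sin(p[2]);P=np.atleast_2d(P);return np.c_[p[0]+c*P[:,0]-s*P[:,1],p[1]+s*P[:,0]+c*P[:,1],P[:,2]]
if __name__=="__main__":
    r=least_squares(lambda p:(proj("top",W(p,P))-uv).ravel(),[.5,-.1,0])
    print(r.x,np.degrees(r.x[2]));print(r.fun.reshape(-1,2).round(1))
    p=r.x
    for n,q in dict(grip=(-.0625,-.01,.0785),win=(.068,0,.066),ax=(0,0,.066),c1=(-.115,-.115,.066)).items(): print(n,W(p,q).round(4))
    print(unproj("top",[[382.5,225.5],[277,187]],[.08,.078]))
E
python3 fit.py
```

```text
[ 0.54250684 -0.06979538 -0.1928108 ] -11.047245128729141
[[ 0.   0.2]
 [ 0.4 -0.6]
 [ 0.2 -0.1]
 [ 0.3 -0. ]
 [ 0.7  0.1]
 [ 0.3  0.2]
 [-0.9 -0.4]
 [-1.1  0.5]]
grip [[ 0.4792 -0.0676  0.0785]]
win [[ 0.6092 -0.0828  0.066 ]]
ax [[ 0.5425 -0.0698  0.066 ]]
c1 [[ 0.4076 -0.1606  0.066 ]]
[[ 0.52250358 -0.2505509   0.08      ]
 [ 0.62291084  0.01400627  0.078     ]]
```

Call:
carry_out --pt "0 -1 0 0 0 0.87 0.6" --pt "0 -1 0 0 0 0.87 0.6" --pt "0 -1 0 0 0 0.87 0.6" --pt "0 -1 0 0 0 0.87 0.6" --pt "0 -1 0 0 0 0.87 0.6" --pt "0 -1 0 0 0 0 0.6" --pt "0 -1 0 0 0 0 0.6" --pt "0 -1 0 0 0 0 0.6" --pt "0 -1 0 0 0 0 0.6" --pt "0 -1 0 0 0 0 0.6"

```text
t: 1.6
ee_pos: [0.2781, -0.3152, 0.2395]
tcp_rot: [[0.982, -0.189, 0.0], [-0.189, -0.982, -0.001], [0.001, 0.0, -1.0]]
ft_force: [-0.2, -1.2, -0.2]
finger_gap: 0.0341
```

```bash
cat > st.py <<'E'
from fit import *
import sys
PS=np.array([0.5425,-0.0698,-0.1928])
def stat(tgt=None):
    s=arm.get_state();p=np.array(s["ee_pos"]);R=np.array(s["tcp_rot"])
    c,sn=np.cos(PS[2]),np.sin(PS[2]);d=p[:2]-PS[:2];q=[c*d[0]+sn*d[1],-sn*d[0]+c*d[1],p[2]]
    print("t",round(s["t"],2),"station xyz mm",np.round(np.array(q)*1e3,1),"yaw err",round(np.degrees(np.arctan2(R[1,0],R[0,0])-PS[2]),2),"tilt",R[:2,2].round(3),"F",np.round(s["ft_force"],1),"gap",round(s["finger_gap"],4),"q6",round(s["q"][5],2))
    if tgt is not None:
        w=W(PS,np.array(tgt)/1e3)[0]-p;print("tool shift rows",(R.T@w/.025).round(2))
    return s
if __name__=="__main__": stat([float(a) for a in sys.argv[1:4]] if len(sys.argv)>3 else None)
E
python3 st.py -62.5 -10 130
```

```text
t 1.6 station xyz mm [-212.5 -291.5  239.5] yaw err 0.16 tilt [ 0.    -0.001] F [-0.2 -1.2 -0.2] gap 0.0341 q6 0.75
tool shift rows [  6.03 -11.24   4.38]
```

Call:
carry_out --pt "0.6 -1 0.3 0 0 0 0.6" --pt "0.6 -1 0.3 0 0 0 0.6" --pt "0.6 -1 0.3 0 0 0 0.6" --pt "0.6 -1 0.3 0 0 0 0.6" --pt "0.6 -1 0.3 0 0 0 0.6" --pt "0.6 -1 0.3 0 0 0 0.6" --pt "0.6 -1 0.3 0 0 0 0.6" --pt "0.6 -1 0.3 0 0 0 0.6" --pt "0.6 -1 0.3 0 0 0 0.6" --pt "0.6 -1 0.3 0 0 0 0.6"

```text
t: 2.6
ee_pos: [0.4733, -0.0979, 0.1643]
tcp_rot: [[0.982, -0.188, 0.001], [-0.188, -0.982, -0.0], [0.001, 0.0, -1.0]]
ft_force: [0.6, -0.7, 0.2]
finger_gap: 0.0345
```

```bash
cat > look.py <<'E'
from st import *
n=sys.argv[1];s=stat([float(a) for a in sys.argv[2:5]] if len(sys.argv)>4 else None)
im=arm.read_camera("wrist")[:,:,::-1].copy();cv2.imwrite(f"pics/{n}_raw.png",im)
pts=dict(win=(.068,0,.066),grip=(-.0625,-.01,.0935))
for k,c in [((.055,-.013,.066),0),((.081,-.013,.066),0),((.055,.013,.066),0),((.081,.013,.066),0),((-.0825,-.018,.0935),1),((-.0425,-.018,.0935),1),((-.0825,-.002,.0935),1),((-.0425,-.002,.0935),1)]:
    u=wproj(W(PS,k),s["ee_pos"],s["tcp_rot"])[0]
    if abs(u).max()<2000: cv2.circle(im,tuple(int(v) for v in u.round()),2,(0,255,0) if c else (255,0,255),-1)
cv2.imwrite(f"pics/{n}.png",im)
E
python3 look.py w1 -62.5 -10 80
```

```text
t 2.6 station xyz mm [-62.5 -40.8 164.3] yaw err 0.19 tilt [ 0.001 -0.   ] F [ 0.6 -0.7  0.2] gap 0.0345 q6 1.41
tool shift rows [ 0.   -1.23  3.37]
```

View pics/w1.png

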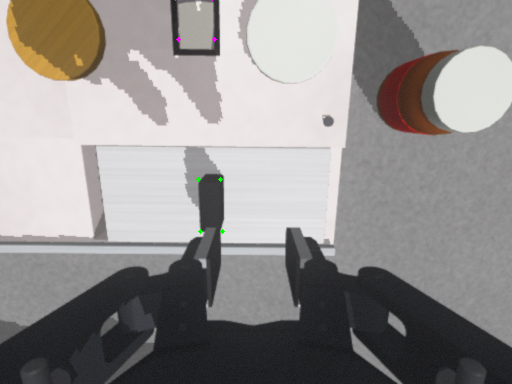

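Call:
carry_out --pt "0 -0.62 0.0 0 0 0 0.6" --pt "0.0 -0.61 0.3 0 0 0 0.6" --pt "0 0 0.6 0 0 0 0.6" --pt "0 0 0.6 0 0 0 0.6" --pt "0 0 0.6 0 0 0 0.6" --pt "0 0 0.6 0 0 0 0.6" --pt "0 0 0.4 0 0 0 0.6" --pt "0 0 0.23 0 0 0 0.6" --pt "0 0 0 0 0 0 0.6" --pt "0 0 0 0 0 0 0.6"

```text
t: 3.65
ee_pos: [0.4787, -0.0689, 0.0815]
tcp_rot: [[0.982, -0.189, 0.001], [-0.189, -0.982, -0.0], [0.001, 0.0, -1.0]]
ft_force: [-0.4, 1.1, 1.6]
finger_gap: 0.0344
```

```bash
python3 look.py w2 -62.5 170 80
```

```text
t 3.65 station xyz mm [-62.8 -11.3  81.5] yaw err 0.18 tilt [ 0.001 -0.   ] F [-0.4  1.1  1.6] gap 0.0344 q6 1.47
tool shift rows [ 0.03 -7.25  0.06]
```

View pics/w2.png

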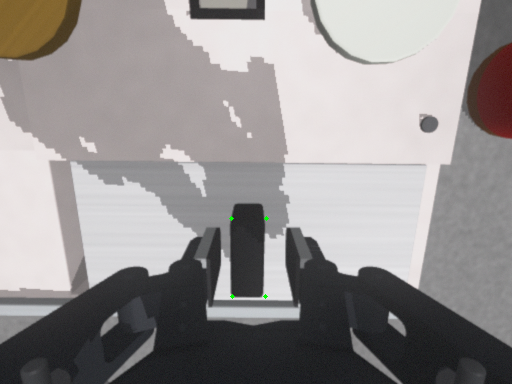

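Call:
carry_out --pt "0 -0.2 0 0 0 0 0.6" --pt "0 -0.3 0 0 0 0 0.6" --pt "0 -0.6 0 0 0 0 0.6" --pt "0 -0.9 0 0 0 0 0.6" --pt "0 -1 0 0 0 0 0.6" --pt "0 -1 0 0 0 0 0.6" --pt "0 -1 0 0 0 0 0.6" --pt "0 -1 0 0 0 0 0.6" --pt "0 -0.8 0 0 0 0 0.6" --pt "0 -0.5 0 0 0 0 0.6"

```text
t: 4.7
ee_pos: [0.514, 0.1116, 0.0818]
tcp_rot: [[0.982, -0.187, 0.003], [-0.187, -0.982, -0.001], [0.003, 0.001, -1.0]]
ft_force: [0.5, -3.4, 0.8]
finger_gap: 0.0341
```

```bash
python3 look.py w3 -62.5 194 80
```

```text
t 4.7 station xyz mm [-62.7 172.6  81.8] yaw err 0.29 tilt [ 0.003 -0.001] F [ 0.5 -3.4  0.8] gap 0.0341 q6 1.84
tool shift rows [ 0.01 -0.86  0.07]
```

View pics/w3.png

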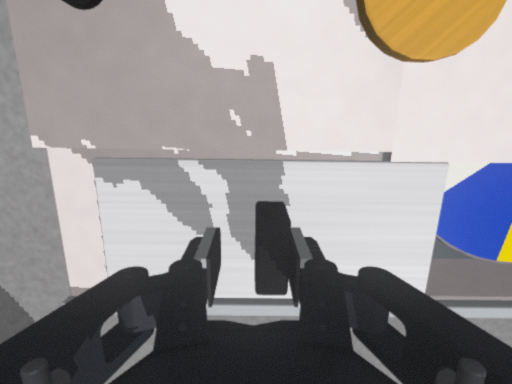

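Call:
carry_out --pt "0 -0.3 0 0 0 0 0.6" --pt "0 -0.2 0 0 0 0 0.6" --pt "0 -0.1 0 0 0 0 0.6" --pt "0 -0.06 0 0 0 0 0.6" --pt "0 -0.06 0 0 0 0 0.6" --pt "0 -0.04 0 0 0 0 0.6" --pt "0 -0.04 0 0 0 0 0.6" --pt "0 -0.04 0 0 0 0 0.6" --pt "0 0 0 0 0 0 0.6" --pt "0 0 0 0 0 0 0.6"

```text
t: 5.75
ee_pos: [0.5166, 0.1313, 0.081]
tcp_rot: [[0.982, -0.189, -0.0], [-0.189, -0.982, 0.0], [-0.0, -0.0, -1.0]]
ft_force: [0.7, -2.0, 1.3]
finger_gap: 0.0341
```

```bash
python3 st.py
```

```text
t 5.75 station xyz mm [-64.  192.4  81. ] yaw err 0.17 tilt [-0.  0.] F [ 0.7 -2.   1.3] gap 0.0341 q6 1.88
```

Creep to the stop.

Call:
carry_out --pt "0 -0.04 0 0 0 0 0.6" --pt "0 -0.04 0 0 0 0 0.6" --pt "0 -0.04 0 0 0 0 0.6" --pt "0 -0.03 0 0 0 0 0.6" --pt "0 0 0 0 0 0 0.6" --pt "0 0 0 0 0 0 0.6" --pt "0 0 0 0 0 0 0.6" --pt "0 0 0 0 0 0 0.6" --pt "0 0 0 0 0 0 0.6" --pt "0 0 0 0 0 0 0.6"

```text
t: 6.75
ee_pos: [0.5172, 0.1345, 0.081]
tcp_rot: [[0.982, -0.189, -0.0], [-0.189, -0.982, -0.001], [-0.0, 0.001, -1.0]]
ft_force: [1.1, -5.3, 0.7]
finger_gap: 0.0344
```

```bash
python3 st.py
```

```text
t 6.75 station xyz mm [-63.9 195.6  81. ] yaw err 0.18 tilt [-0.    -0.001] F [ 1.1 -5.3  0.7] gap 0.0344 q6 1.88
```

Call:
carry_out --pt "0 -0.04 0 0 0 0 0.6" --pt "0 -0.04 0 0 0 0 0.6" --pt "0 0 0 0 0 0 0.6" --pt "0 0 0 0 0 0 0.6" --pt "0 0 0 0 0 0 0.6" --pt "0 0.15 0 0 0 0 0.6" --pt "0 0.24 0 0 0 0 0.6" --pt "0 0 -0.4 0 0 0 0.6" --pt "0 0 -0.8 0 0 0 0.6" --pt "0 0 -0.8 0 0 0 0.6"

```text
t: 7.75
ee_pos: [0.5153, 0.1279, 0.1317]
tcp_rot: [[0.982, -0.189, -0.001], [-0.189, -0.982, 0.001], [-0.001, -0.001, -1.0]]
ft_force: [0.0, -0.2, 0.2]
finger_gap: 0.0344
```

```bash
python3 look.py w4 -62 0 170
```

```text
t 7.75 station xyz mm [-64.5 188.8 131.7] yaw err 0.17 tilt [-0.001  0.001] F [ 0.  -0.2  0.2] gap 0.0344 q6 1.87
tool shift rows [ 0.08  7.55 -1.54]
```

View pics/w4.png

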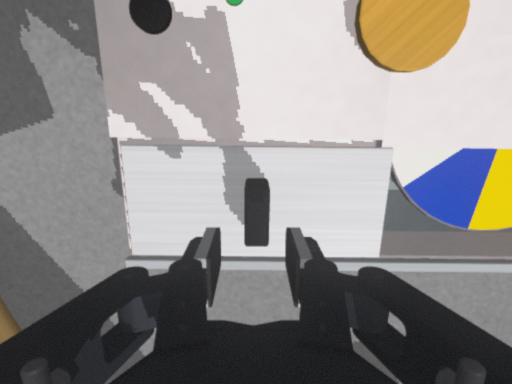

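Guard open (its left edge reaches the recess end near column 122). Move above the wheel, closing the fingers.

Call:
carry_out --pt "0 0.4 -0.5 0 0 0 1" --pt "0 0.8 -0.5 0 0 0 1" --pt "0 0.9 -0.5 0 0 0 1" --pt "0 0.9 0 0 0 0 1" --pt "0 0.9 0 0 0 0 1" --pt "0 0.9 0 0 0 0 1" --pt "0 0.9 0 0 0 0 1" --pt "0 0.9 0 0 0 0 1" --pt "0.08 0.9 0 0 0 0 1" --pt "0 0 0 0 0 0 1"

```text
t: 8.8
ee_pos: [0.4817, -0.0593, 0.1684]
tcp_rot: [[0.981, -0.192, -0.001], [-0.192, -0.981, -0.0], [-0.001, 0.0, -1.0]]
ft_force: [0.0, 0.2, 0.5]
finger_gap: -0.0001
```

```bash
python3 look.py w5 -62 0 170
```

```text
t 8.8 station xyz mm [-61.7  -1.4 168.4] yaw err -0.01 tilt [-0.001 -0.   ] F [0.  0.2 0.5] gap -0.0001 q6 1.5
tool shift rows [-0.01 -0.05 -0.07]
```

View pics/w5.png

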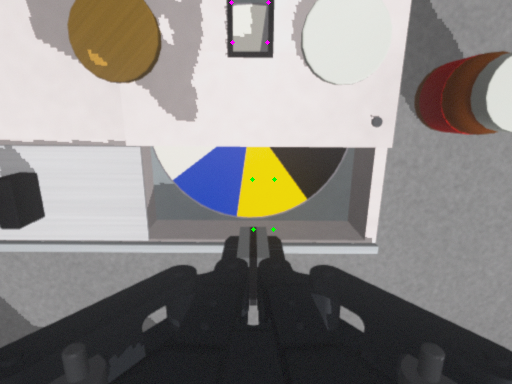

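```bash
cat > ang.py <<'E'
from st import *
def wang(bs,z):
    s=arm.get_state();c,sn=np.cos(PS[2]),np.sin(PS[2])
    for (a,b,w) in bs:
        P=wcam([a,b],z,s["ee_pos"],s["tcp_rot"])[:,:2]-PS[:2];P=P@np.array([[c,-sn],[sn,c]])
        d=P[1]-P[0];print(w,(P*1e3).round(1).tolist(),"dir",np.degrees(np.arctan2(d[1],d[0])).round(1),"pt",np.degrees(np.arctan2(P[1,1],P[1,0])).round(1),"off-axis mm",round(1e3*(d[0]*P[0,1]-d[1]*P[0,0])/np.hypot(*d),1), "wheel",(np.arctan2(d[1],d[0])-np.radians(w))%(2*np.pi))
if __name__=="__main__":
    for z in(.040,.048,.055): wang([((251,147),(237,217),112.5),((272,147),(306,201),157.5),((217,147),(175,181),67.5)],z)
E
python3 ang.py
```

```text
112.5 [[-25.2, 0.7], [-91.8, 14.2]] dir 168.5 pt 171.2 off-axis mm 4.4 wheel 0.977106188215219
157.5 [[-25.2, -18.2], [-75.9, -51.1]] dir -147.0 pt -146.0 off-axis mm 1.5 wheel 0.9690740876325066
67.5 [[-25.2, 31.2], [-56.4, 71.1]] dir 128.0 pt 128.4 off-axis mm 0.6 wheel 1.0567213104003348
112.5 [[-24.3, 0.6], [-88.9, 13.8]] dir 168.5 pt 171.2 off-axis mm 4.3 wheel 0.977106188215219
157.5 [[-24.4, -17.7], [-73.4, -49.6]] dir -147.0 pt -146.0 off-axis mm 1.5 wheel 0.9690740876325066
67.5 [[-24.3, 30.2], [-54.6, 68.9]] dir 128.0 pt 128.4 off-axis mm 0.5 wheel 1.056721310400333
112.5 [[-23.6, 0.6], [-86.3, 13.4]] dir 168.5 pt 171.2 off-axis mm 4.1 wheel 0.977106188215219
157.5 [[-23.6, -17.2], [-71.3, -48.2]] dir -147.0 pt -145.9 off-axis mm 1.6 wheel 0.9690740876325075
67.5 [[-23.6, 29.3], [-53.0, 67.0]] dir 128.0 pt 128.4 off-axis mm 0.5 wheel 1.056721310400333
```

Call:
carry_out --pt "0.18 0.63 0 0 0 0 1" --pt "0.18 0.63 0 0 0 0 1" --pt "0 0 0.5 0 0 0 1" --pt "0 0 0.8 0 0 0 1" --pt "0 0 0.8 0 0 0 1" --pt "0 0 0.8 0 0 0 1" --pt "0 0 0.6 0 0 0 1" --pt "0 0 0.4 0 0 0 1" --pt "0 0 0 0 0 0 1" --pt "0 0 0 0 0 0 1"

```text
t: 9.85
ee_pos: [0.4854, -0.0893, 0.0709]
tcp_rot: [[0.982, -0.188, -0.0], [-0.188, -0.982, 0.0], [-0.0, -0.0, -1.0]]
ft_force: [0.3, -0.1, 0.6]
finger_gap: -0.0
```

```bash
python3 look.py w6 -52.6 -33 64
```

```text
t 9.85 station xyz mm [-52.3 -30.1  70.9] yaw err 0.2 tilt [-0.  0.] F [ 0.3 -0.1  0.6] gap -0.0 q6 1.44
tool shift rows [-0.01  0.12  0.28]
```

View pics/w6.png

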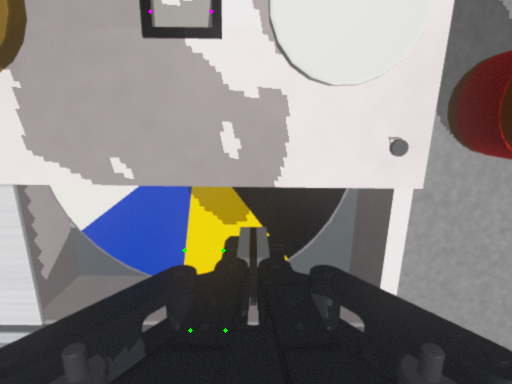

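Call:
carry_out --pt "0 0.12 0.28 0 0 0 1" --pt "0 0 0 0 0 0 1" --pt "0 0 0.05 0 0 0 1" --pt "0 0 0 0 0 0 1" --pt "0 0 0 0 0 0 1" --pt "0 0 0 0 0 0 1" --pt "0 0 0 0 0 0 1" --pt "0 0 0 0 0 0 1" --pt "0 0 0 0 0 0 1" --pt "0 0 0 0 0 0 1"

```text
t: 10.9
ee_pos: [0.4848, -0.0928, 0.0628]
tcp_rot: [[0.982, -0.189, -0.0], [-0.189, -0.982, 0.0], [-0.0, -0.0, -1.0]]
ft_force: [-0.5, -0.4, 0.3]
finger_gap: -0.0003
```

Call:
carry_out --pt "0 0 0.05 0 0 0 1" --pt "0 0 0 0 0 0 1" --pt "0 0 0 0 0 0 1" --pt "0 0 0 0 0 0 1" --pt "0 0 0 0 0 0 1" --pt "0 0 0 0 0 0 1" --pt "0 0 0 0 0 0 1" --pt "0 0 0 0 0 0 1" --pt "0 0 0 0 0 0 1" --pt "0 0 0 0 0 0 1"

```text
t: 11.9
ee_pos: [0.4848, -0.0929, 0.0616]
tcp_rot: [[0.982, -0.189, 0.0], [-0.189, -0.982, -0.0], [0.0, 0.0, -1.0]]
ft_force: [0.5, 0.6, -0.5]
finger_gap: -0.0002
```

Call:
carry_out --pt "0 0 0.05 0 0 0 1" --pt "0 0 0 0 0 0 1" --pt "0 0 0 0 0 0 1" --pt "0 0 0 0 0 0 1" --pt "0 0 0 0 0 0 1" --pt "0 0 0 0 0 0 1" --pt "0 0 0 0 0 0 1" --pt "0 0 0 0 0 0 1" --pt "0 0 0 0 0 0 1" --pt "0 0 0 0 0 0 1"

```text
t: 12.9
ee_pos: [0.4848, -0.0929, 0.0603]
tcp_rot: [[0.982, -0.189, 0.0], [-0.189, -0.982, 0.0], [0.0, -0.0, -1.0]]
ft_force: [-0.9, 0.1, 0.8]
finger_gap: -0.0001
```

```bash
python3 st.py
```

```text
t 12.9 station xyz mm [-52.2 -33.7  60.3] yaw err 0.18 tilt [0. 0.] F [-0.9  0.1  0.8] gap -0.0001 q6 1.43
```

Call:
carry_out --pt "0 0 0.05 0 0 0 1" --pt "0 0 0 0 0 0 1" --pt "0 0 0 0 0 0 1" --pt "0 0 0 0 0 0 1" --pt "0 0 0 0 0 0 1" --pt "0 0 0 0 0 0 1" --pt "0 0 0 0 0 0 1" --pt "0 0 0 0 0 0 1" --pt "0 0 0 0 0 0 1" --pt "0 0 0 0 0 0 1"

```text
t: 13.9
ee_pos: [0.4848, -0.0929, 0.0591]
tcp_rot: [[0.982, -0.189, 0.0], [-0.189, -0.982, 0.0], [0.0, -0.0, -1.0]]
ft_force: [-1.1, -0.7, -0.1]
finger_gap: -0.0
```

Call:
carry_out --pt "0 0 0.05 0 0 0 1" --pt "0 0 0 0 0 0 1" --pt "0 0 0 0 0 0 1" --pt "0 0 0 0 0 0 1" --pt "0 0 0 0 0 0 1" --pt "0 0 0 0 0 0 1" --pt "0 0 0 0 0 0 1" --pt "0 0 0 0 0 0 1" --pt "0 0 0 0 0 0 1" --pt "0 0 0 0 0 0 1"

```text
t: 14.9
ee_pos: [0.4848, -0.0928, 0.0578]
tcp_rot: [[0.982, -0.189, -0.0], [-0.189, -0.982, 0.0], [-0.0, -0.0, -1.0]]
ft_force: [0.2, 0.3, -0.5]
finger_gap: 0.0001
```

Call:
carry_out --pt "0 0 0.05 0 0 0 1" --pt "0 0 0 0 0 0 1" --pt "0 0 0 0 0 0 1" --pt "0 0 0 0 0 0 1" --pt "0 0 0 0 0 0 1" --pt "0 0 0 0 0 0 1" --pt "0 0 0 0 0 0 1" --pt "0 0 0 0 0 0 1" --pt "0 0 0 0 0 0 1" --pt "0 0 0 0 0 0 1"

```text
t: 15.9
ee_pos: [0.4848, -0.0928, 0.0565]
tcp_rot: [[0.982, -0.189, -0.0], [-0.189, -0.982, 0.0], [-0.0, 0.0, -1.0]]
ft_force: [-0.1, -1.1, 0.2]
finger_gap: -0.0001
```

Call:
carry_out --pt "0 0 0.05 0 0 0 1" --pt "0 0 0 0 0 0 1" --pt "0 0 0 0 0 0 1" --pt "0 0 0 0 0 0 1" --pt "0 0 0 0 0 0 1" --pt "0 0 0 0 0 0 1" --pt "0 0 0 0 0 0 1" --pt "0 0 0 0 0 0 1" --pt "0 0 0 0 0 0 1" --pt "0 0 0 0 0 0 1"

```text
t: 16.9
ee_pos: [0.4848, -0.0928, 0.0553]
tcp_rot: [[0.982, -0.189, 0.0], [-0.189, -0.982, 0.0], [0.0, -0.0, -1.0]]
ft_force: [-0.3, 0.4, 0.4]
finger_gap: -0.0001
```

Call:
carry_out --pt "0 0 0.05 0 0 0 1" --pt "0 0 0 0 0 0 1" --pt "0 0 0 0 0 0 1" --pt "0 0 0 0 0 0 1" --pt "0 0 0 0 0 0 1" --pt "0 0 0 0 0 0 1" --pt "0 0 0 0 0 0 1" --pt "0 0 0 0 0 0 1" --pt "0 0 0 0 0 0 1" --pt "0 0 0 0 0 0 1"

```text
t: 17.9
ee_pos: [0.4848, -0.0929, 0.0541]
tcp_rot: [[0.982, -0.189, -0.0], [-0.189, -0.982, -0.0], [-0.0, 0.0, -1.0]]
ft_force: [0.4, -0.0, 1.0]
finger_gap: -0.0
```

Call:
carry_out --pt "0 0 0.05 0 0 0 1" --pt "0 0 0 0 0 0 1" --pt "0 0 0 0 0 0 1" --pt "0 0 0 0 0 0 1" --pt "0 0 0 0 0 0 1" --pt "0 0 0 0 0 0 1" --pt "0 0 0 0 0 0 1" --pt "0 0 0 0 0 0 1" --pt "0 0 0 0 0 0 1" --pt "0 0 0 0 0 0 1"

```text
t: 18.9
ee_pos: [0.4848, -0.0929, 0.0528]
tcp_rot: [[0.982, -0.189, -0.0], [-0.189, -0.982, 0.0], [-0.0, -0.0, -1.0]]
ft_force: [0.4, 0.3, -1.0]
finger_gap: -0.0002
```

Call:
carry_out --pt "0 0 0.05 0 0 0 1" --pt "0 0 0 0 0 0 1" --pt "0 0 0 0 0 0 1" --pt "0 0 0 0 0 0 1" --pt "0 0 0 0 0 0 1" --pt "0 0 0 0 0 0 1" --pt "0 0 0 0 0 0 1" --pt "0 0 0 0 0 0 1" --pt "0 0 0 0 0 0 1" --pt "0 0 0 0 0 0 1"

```text
t: 19.9
ee_pos: [0.4848, -0.0929, 0.0516]
tcp_rot: [[0.982, -0.189, -0.0], [-0.189, -0.982, -0.0], [-0.0, 0.0, -1.0]]
ft_force: [-2.0, -0.1, 5.1]
finger_gap: -0.0
```

Call:
carry_out --pt "0 0 0.025 0 0 0 1" --pt "0 0 0 0 0 0 1" --pt "0 0 0 0 0 0 1" --pt "0 0 0 0 0 0 1" --pt "0 0 0 0 0 0 1" --pt "0 0 0 0 0 0 1" --pt "0 0 0 0 0 0 1" --pt "0 0 0 0 0 0 1" --pt "0 0 0 0 0 0 1" --pt "0 0 0 0 0 0 1"

```text
t: 20.9
ee_pos: [0.4848, -0.093, 0.0512]
tcp_rot: [[0.982, -0.188, -0.0], [-0.188, -0.982, -0.0], [-0.0, 0.0, -1.0]]
ft_force: [-3.2, 0.3, 6.8]
finger_gap: 0.0004
```

```bash
cat > plan.py <<'E'
# arc rows: angle from a0 to a1 (deg, station), n rows, r mm; prints tool shares
from st import *
s=stat();R=np.array(s["tcp_rot"]);p=np.array(s["ee_pos"]);print("z",p[2])
a0,a1,n,r=[float(v) for v in sys.argv[1:5]]
A=np.radians(np.linspace(a0,a1,int(n)+1))
Q=W(PS,np.c_[np.cos(A)*r/1e3,np.sin(A)*r/1e3,0*A])[:,:2]
Q=np.c_[Q,np.full(len(Q),p[2])];Q[0]=p
print(((np.diff(Q,axis=0))@R/.025).round(2).tolist())
E
python3 plan.py 212 185 10 62
```

```text
t 20.9 station xyz mm [-52.2 -33.8  51.2] yaw err 0.18 tilt [-0. -0.] F [-3.2  0.3  6.8] gap 0.0004 q6 1.43
z 0.051222320902667436
[[-0.08, -0.14, -0.0], [-0.05, -0.1, -0.0], [-0.05, -0.11, -0.0], [-0.04, -0.11, -0.0], [-0.04, -0.11, -0.0], [-0.03, -0.11, -0.0], [-0.03, -0.11, -0.0], [-0.02, -0.11, -0.0], [-0.02, -0.12, -0.0], [-0.01, -0.12, -0.0]]
```

Call:
carry_out --pt "0 0 0.025 0 0 0 1" --pt "0 0 0 0 0 0 1" --pt "0 0 0 0 0 0 1" --pt "0 0 0 0 0 0 1" --pt "0 0 0 0 0 0 1" --pt "0 0 0 0 0 0 1" --pt "0 0 0 0 0 0 1" --pt "0 0 0 0 0 0 1" --pt "0 0 0 0 0 0 1" --pt "0 0 0 0 0 0 1"

```text
t: 21.9
ee_pos: [0.4848, -0.093, 0.0508]
tcp_rot: [[0.982, -0.188, -0.0], [-0.188, -0.982, -0.0], [-0.0, 0.0, -1.0]]
ft_force: [-3.8, -0.2, 8.4]
finger_gap: -0.0001
```

Call:
carry_out --pt "0 0 0.025 0 0 0 1" --pt "0 0 0 0 0 0 1" --pt "0 -0.02 0 0 0 0 1" --pt "-0.02 -0.04 0 0 0 0 1" --pt "-0.03 -0.06 0 0 0 0 1" --pt "-0.04 -0.08 0 0 0 0 1" --pt "-0.04 -0.08 0 0 0 0 1" --pt "0 0 0 0 0 0 1" --pt "0 0 0 0 0 0 1" --pt "0 0 0 0 0 0 1"

```text
t: 22.9
ee_pos: [0.4855, -0.0872, 0.0512]
tcp_rot: [[0.982, -0.188, 0.006], [-0.188, -0.982, -0.004], [0.006, 0.003, -1.0]]
ft_force: [-0.9, -3.3, 6.9]
finger_gap: -0.0004
```

```bash
python3 look.py w7;python3 plan.py 206 180 10 62
```

```text
t 22.9 station xyz mm [-52.6 -28.   51.2] yaw err 0.21 tilt [ 0.006 -0.004] F [-0.9 -3.3  6.9] gap -0.0004 q6 1.44
t 22.95 station xyz mm [-52.6 -28.   51.2] yaw err 0.21 tilt [ 0.006 -0.004] F [ 0.  -3.8  6.9] gap 0.0003 q6 1.44
z 0.051198819288838224
[[-0.17, -0.13, -0.0], [-0.04, -0.1, -0.0], [-0.04, -0.11, -0.0], [-0.03, -0.11, -0.0], [-0.03, -0.11, -0.0], [-0.02, -0.11, -0.0], [-0.02, -0.11, -0.0], [-0.01, -0.11, -0.0], [-0.01, -0.11, -0.0], [-0.0, -0.11, -0.0]]
```

View pics/w7.png

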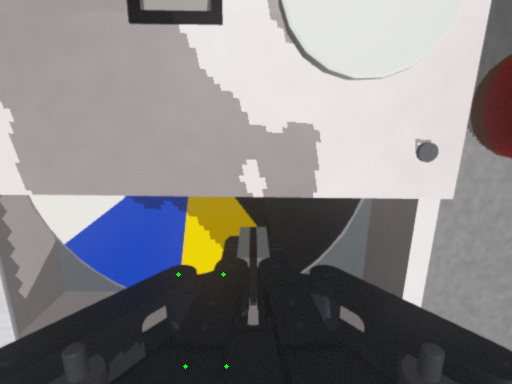

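Call:
carry_out --pt "0 0 0.03 0 0 0 1" --pt "0 0 0 0 0 0 1" --pt "0 0 0 0 0 0 1" --pt "0 0 0 0 0 0 1" --pt "0 0 0 0 0 0 1" --pt "0 0 0 0 0 0 1" --pt "0 0 0 0 0 0 1" --pt "0 0 0 0 0 0 1" --pt "0 0 0 0 0 0 1" --pt "0 0 0 0 0 0 1"

```text
t: 23.95
ee_pos: [0.4855, -0.0872, 0.0507]
tcp_rot: [[0.982, -0.188, 0.005], [-0.188, -0.982, -0.004], [0.006, 0.003, -1.0]]
ft_force: [-1.0, -4.0, 8.6]
finger_gap: 0.0003
```

```bash
python3 st.py
```

```text
t 23.95 station xyz mm [-52.6 -28.   50.7] yaw err 0.21 tilt [ 0.005 -0.004] F [-1.  -4.   8.6] gap 0.0003 q6 1.44
```

Call:
carry_out --pt "0 0 0.03 0 0 0 1" --pt "0 0 0 0 0 0 1" --pt "0 0 0 0 0 0 1" --pt "-0.02 -0.05 0 0 0 0 1" --pt "-0.03 -0.08 0 0 0 0 1" --pt "-0.03 -0.1 0 0 0 0 1" --pt "-0.03 -0.1 0 0 0 0 1" --pt "0 0 0 0 0 0 1" --pt "0 0 0 0 0 0 1" --pt "0 0 0 0 0 0 1"

```text
t: 24.95
ee_pos: [0.4841, -0.0789, 0.0502]
tcp_rot: [[0.982, -0.188, 0.004], [-0.188, -0.982, -0.004], [0.005, 0.003, -1.0]]
ft_force: [-2.7, -4.6, 10.9]
finger_gap: -0.0002
```

```bash
python3 look.py w8
```

```text
t 24.95 station xyz mm [-55.6 -20.1  50.2] yaw err 0.23 tilt [ 0.004 -0.004] F [-2.7 -4.6 10.9] gap -0.0002 q6 1.46
```

View pics/w8.png

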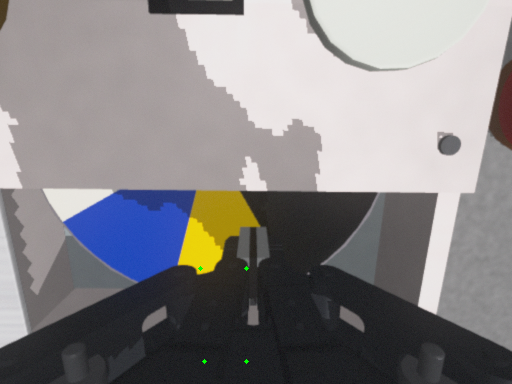

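```bash
cat > wa.py <<'E'
# automatic wheel angle: fit colour in annulus of wheel in given raw wrist picture at current pose
from st import *
def wheelangle(n,z=.0435):
    im=cv2.imread(f"pics/{n}_raw.png");s=arm.get_state();res=[]
    hsv=cv2.cvtColor(im,cv2.COLOR_BGR2HSV)
    for r in np.arange(.05,.086,.005):
        for a in np.radians(np.arange(90,270,1.)):
            x,y=r*np.cos(a),r*np.sin(a)
            if x>-.028: continue
            u=wproj(W(PS,(x,y,z)),s["ee_pos"],s["tcp_rot"])[0].round().astype(int)
            if 0<=u[0]<512 and 0<=u[1]<384:
                h,S,v=hsv[u[1],u[0]]
                c=None
                if S>150 and v>60: c="red" if (h<8 or h>172) else "yellow" if 20<h<35 else "blue" if 105<h<130 else "green" if 45<h<90 else None
                if c: res.append((np.degrees(a),c))
    cen=dict(red=0,blue=90,yellow=135,green=225)
    out={}
    for c in cen:
        A=np.array([a for a,k in res if k==c])
        if len(A)>20: out[c]=(len(A),np.percentile(A,[1,99]).round(1).tolist(),"wheel from lo/hi deg",round(np.percentile(A,1)-(cen[c]-22.5),1),round(np.percentile(A,99)-(cen[c]+22.5),1))
    return out
if __name__=="__main__": print(wheelangle(sys.argv[1]))
E
python3 wa.py w8; python3 plan.py 198 170 10 62
```

```text
{'blue': (324, [121.0, 163.0], 'wheel from lo/hi deg', np.float64(53.5), np.float64(50.5)), 'yellow': (120, [165.0, 206.8], 'wheel from lo/hi deg', np.float64(52.5), np.float64(49.3))}
t 25.0 station xyz mm [-55.6 -20.1  50.2] yaw err 0.23 tilt [ 0.004 -0.004] F [-3.1 -4.5 11.5] gap 0.0002 q6 1.46
z 0.05022657897344851
[[-0.17, -0.15, -0.0], [-0.03, -0.12, -0.0], [-0.02, -0.12, -0.0], [-0.02, -0.12, -0.0], [-0.01, -0.12, -0.0], [-0.01, -0.12, -0.0], [0.0, -0.12, -0.0], [0.01, -0.12, -0.0], [0.01, -0.12, -0.0], [0.02, -0.12, -0.0]]
```

Call:
carry_out --pt "-0.06 -0.12 0 0 0 0 1" --pt "-0.04 -0.12 0 0 0 0 1" --pt "-0.03 -0.12 0 0 0 0 1" --pt "-0.02 -0.12 0 0 0 0 1" --pt "-0.02 -0.12 0 0 0 0 1" --pt "-0.01 -0.12 0 0 0 0 1" --pt "0 0 0 0 0 0 1" --pt "0 0 0 0 0 0 1" --pt "0 0 0 0 0 0 1" --pt "0 0 0 0 0 0 1"

```text
t: 26.0
ee_pos: [0.4841, -0.0601, 0.0504]
tcp_rot: [[0.982, -0.188, 0.007], [-0.188, -0.982, -0.004], [0.007, 0.002, -1.0]]
ft_force: [-0.8, -3.0, 10.1]
finger_gap: 0.0002
```

```bash
python3 look.py w9; python3 wa.py w9; python3 plan.py 182 150 10 62
```

```text
t 26.0 station xyz mm [-59.2  -1.6  50.4] yaw err 0.21 tilt [ 0.007 -0.004] F [-0.8 -3.  10.1] gap 0.0002 q6 1.5
{'blue': (249, [111.5, 146.0], 'wheel from lo/hi deg', np.float64(44.0), np.float64(33.5)), 'yellow': (172, [148.0, 190.3], 'wheel from lo/hi deg', np.float64(35.5), np.float64(32.8)), 'green': (73, [236.0, 249.3], 'wheel from lo/hi deg', np.float64(33.5), np.float64(1.8))}
t 26.05 station xyz mm [-59.2  -1.6  50.4] yaw err 0.2 tilt [ 0.007 -0.004] F [ 0.3 -3.7 10. ] gap 0.0002 q6 1.5
z 0.05039970878366131
[[-0.11, -0.12, -0.0], [0.01, -0.14, -0.0], [0.01, -0.14, -0.0], [0.02, -0.14, -0.0], [0.03, -0.14, -0.0], [0.04, -0.13, -0.0], [0.05, -0.13, 0.0], [0.05, -0.13, 0.0], [0.06, -0.13, 0.0], [0.07, -0.12, 0.0]]
```

Call:
carry_out --pt "0 -0.08 0.01 0 0 0 1" --pt "0 -0.14 0 0 0 0 1" --pt "0.01 -0.14 0 0 0 0 1" --pt "0.02 -0.14 0 0 0 0 1" --pt "0.03 -0.14 0 0 0 0 1" --pt "0.04 -0.14 0 0 0 0 1" --pt "0.05 -0.14 0 0 0 0 1" --pt "0.05 -0.1 0 0 0 0 1" --pt "0 0 0 0 0 0 1" --pt "0 0 0 0 0 0 1"

```text
t: 27.05
ee_pos: [0.4933, -0.0356, 0.05]
tcp_rot: [[0.982, -0.188, 0.005], [-0.188, -0.982, -0.003], [0.006, 0.002, -1.0]]
ft_force: [-1.3, -3.2, 10.9]
finger_gap: -0.0001
```

```bash
python3 look.py w10; python3 wa.py w10; python3 plan.py 155 145 5 60
```

```text
t 27.05 station xyz mm [-54.9  24.1  50. ] yaw err 0.22 tilt [ 0.005 -0.003] F [-1.3 -3.2 10.9] gap -0.0001 q6 1.55
{'blue': (61, [110.6, 123.0], 'wheel from lo/hi deg', np.float64(43.1), np.float64(10.5)), 'yellow': (201, [125.0, 166.0], 'wheel from lo/hi deg', np.float64(12.5), np.float64(8.5)), 'green': (251, [212.0, 247.5], 'wheel from lo/hi deg', np.float64(9.5), np.float64(0.0))}
t 27.1 station xyz mm [-54.9  24.1  50.1] yaw err 0.21 tilt [ 0.005 -0.003] F [-1.5 -4.1 11.5] gap -0.0 q6 1.55
z 0.05005785852478353
[[0.06, -0.13, 0.0], [0.04, -0.07, 0.0], [0.04, -0.07, 0.0], [0.04, -0.07, 0.0], [0.05, -0.07, 0.0]]
```

View pics/w10.png

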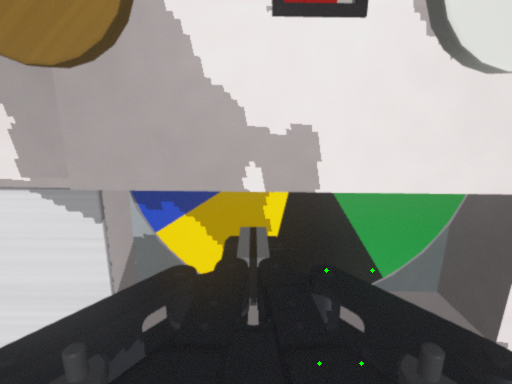

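Call:
carry_out --pt "0.04 -0.07 0 0 0 0 1" --pt "0.04 -0.08 0 0 0 0 1" --pt "0.04 -0.08 0 0 0 0 1" --pt "0.04 -0.08 0 0 0 0 1" --pt "0.04 -0.06 0 0 0 0 1" --pt "0 0 0 0 0 0 1" --pt "0 0 0 0 0 0 1" --pt "0 0 0 0 0 0 1" --pt "0 0 0 0 0 0 1" --pt "0 0 0 0 0 0 1"

```text
t: 28.1
ee_pos: [0.4996, -0.0275, 0.05]
tcp_rot: [[0.982, -0.188, 0.005], [-0.188, -0.982, -0.003], [0.005, 0.002, -1.0]]
ft_force: [-1.9, -4.2, 10.7]
finger_gap: 0.0003
```

```bash
python3 look.py w11; python3 wa.py w11
```

```text
t 28.1 station xyz mm [-50.2  33.3  50. ] yaw err 0.21 tilt [ 0.005 -0.003] F [-1.9 -4.2 10.7] gap 0.0003 q6 1.57
{'yellow': (190, [115.9, 158.1], 'wheel from lo/hi deg', np.float64(3.4), np.float64(0.6)), 'green': (306, [204.0, 246.0], 'wheel from lo/hi deg', np.float64(1.5), np.float64(-1.5))}
```

View pics/w11.png

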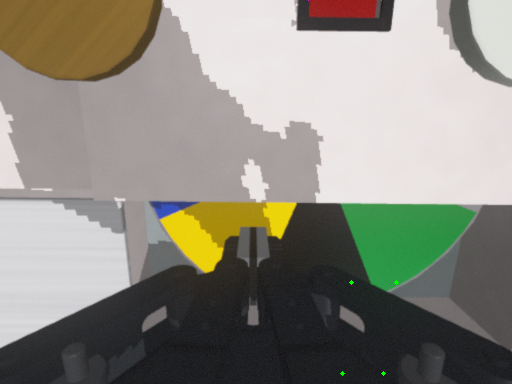

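Call:
carry_out --pt "0 0 -0.1 0 0 0 1" --pt "0 0 -0.2 0 0 0 1" --pt "0 0 -0.6 0 0 0 1" --pt "0 0 -1 0 0 0 1" --pt "0 0 -1 0 0 0 1" --pt "0 0 -1 0 0 0 1" --pt "0.3 0.5 -1 0 0 0 1" --pt "0.6 0.8 0 0 0 0 1" --pt "0.6 0 0 0 0 0 1" --pt "0 0 0 0 0 0 1"

```text
t: 29.15
ee_pos: [0.529, -0.0654, 0.1703]
tcp_rot: [[0.982, -0.19, 0.001], [-0.19, -0.982, 0.0], [0.001, -0.001, -1.0]]
ft_force: [0.1, 1.0, 1.0]
finger_gap: 0.0002
```

```bash
python3 look.py w12; python3 wa.py w12;python3 - <<'E'
import cv2
E
```

```text
t 29.15 station xyz mm [-14.1   1.8 170.3] yaw err 0.12 tilt [0.001 0.   ] F [0.1 1.  1. ] gap 0.0002 q6 1.51
{'yellow': (324, [117.2, 160.0], 'wheel from lo/hi deg', np.float64(4.7), np.float64(2.5)), 'green': (270, [203.0, 244.0], 'wheel from lo/hi deg', np.float64(0.5), np.float64(-3.5))}
```

View pics/w12_raw.png

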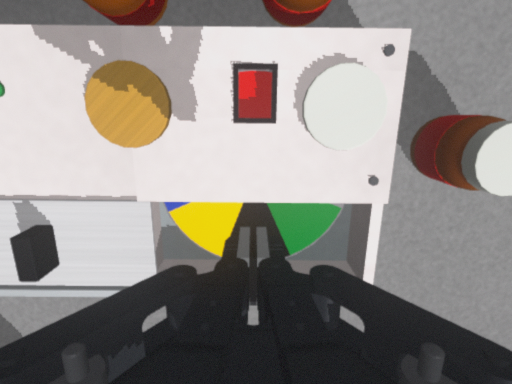

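Call:
carry_out --pt "-0.5 -0.4 0 0 0 0 0.6" --pt "-0.7 -0.7 0 0 0 0 0.6" --pt "-0.74 -0.8 0 0 0 0 0.6" --pt "0 -0.9 0 0 0 0 0.6" --pt "0 -0.9 0 0 0 0 0.6" --pt "0 -0.9 0 0 0 0 0.6" --pt "0 -0.9 0 0 0 0 0.6" --pt "0 -0.9 0 0 0 0 0.6" --pt "0 -0.9 0.5 0 0 0 0.6" --pt "0 0 0.5 0 0 0 0.6"

```text
t: 30.2
ee_pos: [0.5131, 0.1265, 0.145]
tcp_rot: [[0.983, -0.185, -0.0], [-0.185, -0.983, 0.001], [-0.001, -0.001, -1.0]]
ft_force: [-0.5, -0.5, 0.8]
finger_gap: 0.034
```

```bash
python3 look.py w13 -62.5 185 81
```

```text
t 30.2 station xyz mm [-66.5 187.  145. ] yaw err 0.4 tilt [-0.     0.001] F [-0.5 -0.5  0.8] gap 0.034 q6 1.86
tool shift rows [0.16 0.08 2.56]
```

View pics/w13_raw.png

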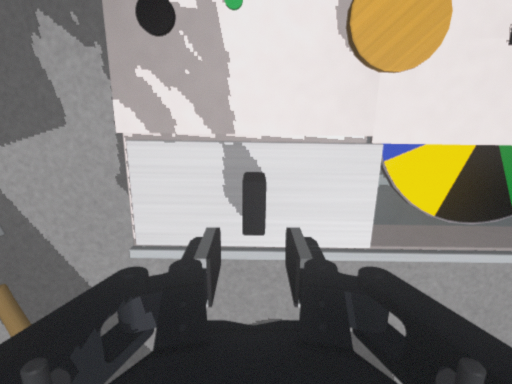

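Grip (col 254) is centred between the pads (cols 215–290). Descend and start pushing gently.

Call:
carry_out --pt "0.16 0.06 0.2 0 0 0 0.6" --pt "0 0 0.5 0 0 0 0.6" --pt "0 0 0.6 0 0 0 0.6" --pt "0 0 0.6 0 0 0 0.6" --pt "0 0 0.4 0 0 0 0.6" --pt "0 0 0.25 0 0 0 0.6" --pt "0 0 0 0 0 0 0.6" --pt "0 0.15 0 0 0 0 0.6" --pt "0 0.25 0 0 0 0 0.6" --pt "0 0.3 0 0 0 0 0.6"

```text
t: 31.25
ee_pos: [0.5154, 0.1042, 0.0822]
tcp_rot: [[0.982, -0.189, 0.002], [-0.189, -0.982, 0.001], [0.001, -0.002, -1.0]]
ft_force: [0.2, 2.7, 0.0]
finger_gap: 0.0343
```

```bash
python3 st.py -62.5 5 81
```

```text
t 31.25 station xyz mm [-59.9 165.6  82.2] yaw err 0.17 tilt [0.002 0.001] F [0.2 2.7 0. ] gap 0.0343 q6 1.83
tool shift rows [-0.12  6.42  0.04]
```

Call:
carry_out --pt "-0.02 0.5 0 0 0 0 0.6" --pt "-0.02 0.8 0 0 0 0 0.6" --pt "-0.02 0.9 0 0 0 0 0.6" --pt "0 0.9 0 0 0 0 0.6" --pt "0 0.9 0 0 0 0 0.6" --pt "0 0.9 0 0 0 0 0.6" --pt "0 0.8 0 0 0 0 0.6" --pt "0 0.6 0 0 0 0 0.6" --pt "0 0.2 0 0 0 0 0.6" --pt "0 0 0 0 0 0 0.6"

```text
t: 32.25
ee_pos: [0.4826, -0.0566, 0.0821]
tcp_rot: [[0.982, -0.19, 0.0], [-0.19, -0.982, -0.001], [0.0, 0.001, -1.0]]
ft_force: [-0.3, -0.1, 0.2]
finger_gap: 0.0339
```

```bash
python3 st.py -62.5 -19 81
```

```text
t 32.25 station xyz mm [-61.3   1.5  82.1] yaw err 0.11 tilt [ 0.    -0.001] F [-0.3 -0.1  0.2] gap 0.0339 q6 1.5
tool shift rows [-0.05  0.82  0.04]
```

Call:
carry_out --pt "0 0.2 0 0 0 0 0.6" --pt "0 0.2 0 0 0 0 0.6" --pt "0 0.14 0 0 0 0 0.6" --pt "0 0.1 0 0 0 0 0.6" --pt "0 0.06 0 0 0 0 0.6" --pt "0 0.04 0 0 0 0 0.6" --pt "0 0.04 0 0 0 0 0.6" --pt "0 0.04 0 0 0 0 0.6" --pt "0 0 0 0 0 0 0.6" --pt "0 0 0 0 0 0 0.6"

```text
t: 33.25
ee_pos: [0.4789, -0.0753, 0.0816]
tcp_rot: [[0.982, -0.189, -0.0], [-0.189, -0.982, 0.0], [-0.0, -0.0, -1.0]]
ft_force: [-1.3, 3.4, 1.7]
finger_gap: 0.0343
```

```bash
python3 st.py -62.5 -19 81
```

```text
t 33.25 station xyz mm [-61.3 -17.6  81.6] yaw err 0.18 tilt [-0.  0.] F [-1.3  3.4  1.7] gap 0.0343 q6 1.46
tool shift rows [-0.05  0.06  0.03]
```

Creep until force clearly exceeds sliding friction.

Call:
carry_out --pt "0 0.04 0 0 0 0 0.6" --pt "0 0.04 0 0 0 0 0.6" --pt "0 0.04 0 0 0 0 0.6" --pt "0 0 0 0 0 0 0.6" --pt "0 0 0 0 0 0 0.6" --pt "0 0 0 0 0 0 0.6" --pt "0 0 0 0 0 0 0.6" --pt "0 0 0 0 0 0 0.6" --pt "0 0 0 0 0 0 0.6" --pt "0 0 0 0 0 0 0.6"

```text
t: 34.25
ee_pos: [0.4788, -0.0755, 0.0816]
tcp_rot: [[0.982, -0.19, 0.001], [-0.19, -0.982, 0.006], [-0.0, -0.006, -1.0]]
ft_force: [2.5, 12.2, 3.1]
finger_gap: 0.0343
```

```bash
python3 st.py
```

```text
t 34.25 station xyz mm [-61.4 -17.8  81.6] yaw err 0.07 tilt [0.001 0.006] F [ 2.5 12.2  3.1] gap 0.0343 q6 1.45
```

Call:
carry_out --pt "0 -0.16 0 0 0 0 0.6" --pt "0 -0.28 0 0 0 0 0.6" --pt "0 0 0 0 0 0 0.6" --pt "0 0 -0.4 0 0 0 0.6" --pt "0 0 -0.8 0 0 0 0.6" --pt "0 0 -1 0 0 0 0.6" --pt "0.3 0 -1 0 0 0 0.6" --pt "0.5 0 -1 0 0 0 0.6" --pt "0.5 0 0 0 0 0 0.6" --pt "0 0 0 0 0 0 0.6"

```text
t: 35.25
ee_pos: [0.5143, -0.0747, 0.1881]
tcp_rot: [[0.982, -0.189, 0.003], [-0.189, -0.982, -0.001], [0.004, 0.001, -1.0]]
ft_force: [0.1, 0.5, 0.1]
finger_gap: 0.0342
```

```bash
python3 look.py w14
python3 - <<'E'
from h import *
im=arm.read_camera("top")[:,:,::-1];a=im[140:280,185:375];cv2.imwrite("pics/z1.png",cv2.resize(a,None,fx=4.2,fy=4.2,interpolation=cv2.INTER_CUBIC))
E
```

```text
t 35.25 station xyz mm [-26.7 -10.2 188.1] yaw err 0.16 tilt [ 0.003 -0.001] F [0.1 0.5 0.1] gap 0.0342 q6 1.48
```

View pics/w14_raw.png

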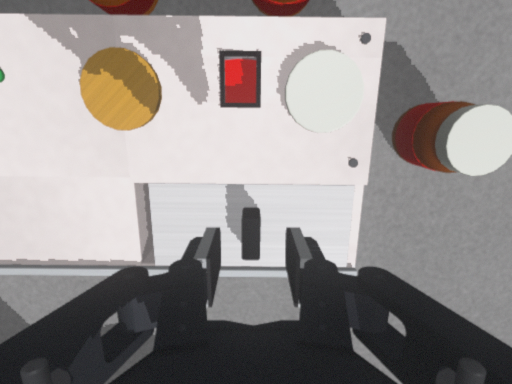

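View pics/z1.png

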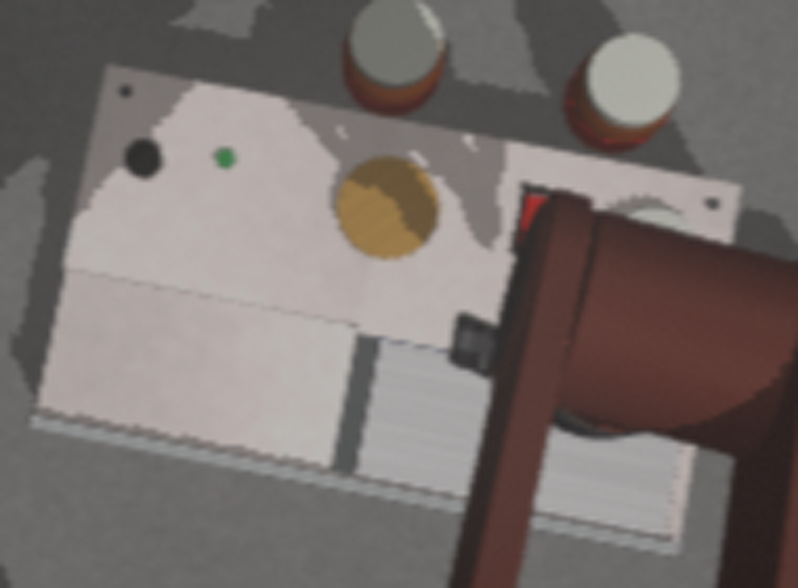

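```bash
python3 -c "
from station import arm
print(arm.job_done())"
```

```text
the job is handed in; nothing more can be done
None
```

I opened the guard to its stop, turned the wheel clockwise until red filled the window, then pushed the guard shut and withdrew. The job was handed in at about 35 s of the 72 s allowed.

- **Wheel:** I turned it about 58°, from about 1.02 rad to about 0. The last measurement put it within about 2° of centre, and red fills the window within 7.7°. The colour edges measured after lifting did not quite agree with each other, ranging from −3.5° to +4.7°. Even the worst of them is inside the limit, and the wrist picture shows only red in the window.
- **Pressing force:** The readings I took while dragging were 10–11.5 N straight down and about 12.5 N in total. Force is only read at the end of each call, so I did not see any peaks in between.
- **First drag:** At about 7 N I took it to be slipping or only partly turning the wheel, so I pressed harder before continuing.
- **Guard:** It met the shut stop at 12 N with no further movement. In the final top picture its far edge is exactly where it was at the start.
- **Bystanders:** Both lids and two of the jars look unmoved in the last pictures. The third jar is in the last wrist picture, but I did not compare its position with the start. I did not re-check the spatula, but the arm never came near it.
- **Hand-off:** The gripper is clear above the station, with about zero force on it.

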